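# Tip rinsed citrus from a hinged draining tray into its catch pan

### The job

Fetch the steel catch pan and slide it fully home into its bay under the lip of the draining tray, low rim in first and raised back facing out. Then lift the tray by its free-edge handle until the lemon and both limes have gone into the pan, and lower it gently until it lies flat again. Do not touch the fruit, and leave everything else standing where it is.

Things in the scene. Friction and masses are not known exactly. Their poses are not given: they have to be found in the camera images.
- drainer: wire stand of the draining tray, fixed. Origin on the worktop under the hinge; x points out of the pan bay (the way the fruit leaves), y along the hinge, z up. Bay: between two guide wires 156 mm apart inside, tops at z = 60 mm, x = 0 to 109 mm, the last 20 mm flared out by 12 mm a side; open at +x; a stop wire (face at x = -7.5 mm, z = 36 mm) ends it
- pan_home (a point): where the pan's origin is when the pan is fully home against the stop wire: 60.5 mm along x from the drainer's origin, on the worktop, axes as the drainer's (the pan then has the drainer's yaw)
- tray (a joint): tilt of the tray in rad: 0 lying flat, up to 1.1 as the handle is raised. It falls back by itself (0.5 kg, light damping, no spring); about 4 N at the handle lifts it with the fruit. A bead 6 mm high across the lip holds the fruit back until the tray is steep (about 0.45 to 0.65 rad)
- tray_handle (a point): middle of the round steel grip on the tray's free edge: 12 mm thick, 66 mm long, along the drainer's y; tray flat: 229 mm from the hinge toward the drainer's -x, 127 mm above the worktop. 38 mm free between grip and the tray's end wall (34 mm above the tray floor); steel arms carry the grip at 40 mm each side of its middle
- drainer_hinge (a point): middle of the tray's hinge axis (along the drainer's y), 115 mm above the worktop. Steel tray 132 mm wide with side walls 34 mm high; its floor is level with the axis when flat, reaches 185 mm toward the handle and, as a lip, 30 mm over the bay on the other side, 111 mm above the worktop
- pan: loose steel catch pan, 136 mm (x) by 150 mm (y), about 0.5 kg. Origin at the middle of its underside, z up. Rim 60 mm high on three sides, 8 mm thick over the upper 20 mm; the fourth side, +x, is a raised back 120 mm high, 8 mm thick over the upper 24 mm. Starts on the worktop left of the drainer, the oat box close behind its raised back
- pan_rim (a point): middle of the top of the pan's low rim that faces the raised back across the pan (x = -64 mm, z = 60 mm in the pan's frame)
- pan_back (a point): middle of the top edge of the pan's raised back (x = +64 mm, z = 120 mm in the pan's frame)
- lemon: the lemon, 78 x 55 x 56 mm, lying on the tray; origin at the middle of its underside as it first lies
- lemon_mid (a point): middle of the lemon
- lime_a: a lime, 60 x 48 x 48 mm, lying on the tray; origin likewise
- lime_a_mid (a point): middle of that lime
- lime_b: the other lime, of the same size, on the tray; origin likewise
- lime_b_mid (a point): middle of that lime
- oat_box: tall carton 64 x 123 x 230 mm standing loose close behind the pan's raised back; bystander; origin at the middle of its underside
- jam_jar: jar 62 mm across, 90 mm high with a screw lid, bystander standing behind the bay; origin at the middle of its underside
- pepper_mill: wooden mill 58 mm across, 170 mm high, bystander behind the drainer; origin at the middle of its underside
- garlic_a: garlic bulb 56 mm across, bystander behind the tray; origin at the middle of its underside
- espresso_cup: small cup 60 x 83 x 49 mm with a handle, bystander behind the tray's handle end; origin at the middle of its underside
- garlic_b: garlic bulb 60 mm across, bystander behind the tray; origin at the middle of its underside
- peanut_jar: jar 68 mm across, 87 mm high with a dark lid, bystander at the back; origin at the middle of its underside

How it is judged:
On the way, in this order (a step that is already met when the one before it is completed fails the run):
1. the pan stands fully home in its bay, raised back outward, while the tray still lies flat (horizontal distance between pan and pan_home below 0.01 m and x of pan_back in the frame of drainer above 0.1 m and angle between pan's own z axis and vertical below 0.05 rad and height (world z) of pan below 0.004 m and value of joint tray below 0.06 rad), for 0.2 s.
2. the tray is lifted and all three fruits have gone into the pan (value of joint tray above 0.3 rad and x of lemon_mid in the frame of pan between -0.06 and 0.06 m and y of lemon_mid in the frame of pan between -0.067 and 0.067 m and z of lemon_mid in the frame of pan between 0 and 0.115 m and x of lime_a_mid in the frame of pan between -0.06 and 0.06 m and y of lime_a_mid in the frame of pan between -0.067 and 0.067 m and z of lime_a_mid in the frame of pan between 0 and 0.115 m and x of lime_b_mid in the frame of pan between -0.06 and 0.06 m and y of lime_b_mid in the frame of pan between -0.067 and 0.067 m and z of lime_b_mid in the frame of pan between 0 and 0.115 m), for 0.1 s.
At the end, for the whole second after the job is handed in: The tray lies flat again (within 0.03 rad), the middles of the lemon and both limes are inside the pan (less than 115 mm above its underside) and at rest, and the pan stands level in its bay, raised back outward, within 25 mm of fully home (value of joint tray below 0.03 rad and horizontal distance between pan and pan_home below 0.025 m and angle between pan's own z axis and vertical below 0.05 rad and height (world z) of pan below 0.004 m and linear speed of pan below 0.02 m/s and linear speed of each of lemon, lime_a, lime_b below 0.05 m/s and x of lemon_mid in the frame of pan between -0.06 and 0.06 m and y of lemon_mid in the frame of pan between -0.067 and 0.067 m and z of lemon_mid in the frame of pan between 0 and 0.115 m and x of lime_a_mid in the frame of pan between -0.06 and 0.06 m and y of lime_a_mid in the frame of pan between -0.067 and 0.067 m and z of lime_a_mid in the frame of pan between 0 and 0.115 m and x of lime_b_mid in the frame of pan between -0.06 and 0.06 m and y of lime_b_mid in the frame of pan between -0.067 and 0.067 m and z of lime_b_mid in the frame of pan between 0 and 0.115 m); the robot touches nothing.
It fails at once if the tray is let fall or slammed: it comes down faster than 1.5 rad/s in its last 0.15 rad (value of joint tray below 0.15 rad and velocity of joint tray below -1.5 rad/s).
It fails at once if the fingers touch the fruit (contact force between the fingers and lemon above 0.5 N or contact force between the fingers and lime_a above 0.5 N or contact force between the fingers and lime_b above 0.5 N).
It fails at once if a bystander is pushed more than 30 mm or knocked over (distance of any of oat_box, jam_jar, pepper_mill, garlic_a, espresso_cup, garlic_b, peanut_jar from where it was at the start of the episode above 0.03 m or angle between any of oat_box, jam_jar, pepper_mill's own z axis and vertical above 0.4 rad).
It also fails if it takes over 70 s, if anything falls off the work surface, if the arm or the gripper's body presses on something with over 40 N, if the wrist force passes 120 N, or if a joint passes its speed limit or range.

### The arm

A 7-joint arm with a two-finger parallel gripper is mounted at the origin on a cart in front of the work surface, level with it; the furniture and walls round the work are solid. World frame = base frame: x ahead of the robot, y to its left, z up, the work surface at z = 0. Lengths are in m, angles in rad, forces in N, time in s.
With the tool pointing down it reaches from about 0.4 to 0.85 m from the base axis. Payload 4.5 kg.
Tool frame: the origin (TCP) lies midway between the tips of the shut fingers; the grasp point (between the pads) lies behind it (r.grip_point_offset is the z of the grasp point in the tool frame, in m); z points along the fingers, y is the line along which they close (so a half turn about z gives the same grasp; the last joint's range is limited). The gripper opens to 88 mm and grips with 3 to 60 N. Pads are 18 mm wide; open, the fingers measure 123 mm over their backs; the gripper's body (75 mm by 187 mm) begins 45 mm behind the grasp point.
Start: joints at [1.344, 0.689, -0.195, 1.565, 0.157, 0.902, -0.215], TCP at [0.161, -0.604, 0.239] pointing down, gripper open.
Joint ranges: [-3.01, 3.01], [-0.46, 2.08], [-1.47, 1.51], [0.13, 2.56], [-1, 4.14], [0.04, 2.09], [-2.66, 2.66]. Speed limits (rad/s): [2.57, 2.57, 3.14, 3.14, 3.14, 3.14, 3.14].

### API

Orientations are given as a unit quaternion [x, y, z, w].
In Python, from plant import r, optics, workorder gives the robot as it stands.
- The arm moves only by the shell command python3 -m creep 'ROWS' [FORCE]. ROWS is JSON, a list of rows, each an object of numbers: "grip": the gripper command: -1 is shut, 1 is fully open, values between are in proportion; "tx", "ty", "tz": the shift along the tool's x, y, z in cm; "spin": the turn about the tool's z in degrees. In form: [{"grip": .., "tx": .., "ty": .., "tz": .., "spin": ..}, ...]. A call has 1 to 8 rows; each row shifts and turns the commanded pose from where the row before left it, along the tool's axes as they then stand; what a row does not reach is not made up. A row lasts 1/12 s, in which the tool goes at most 41.7 mm and 7.16 degrees, less where a joint would pass 70% of its speed; a pose out of reach is approached as far as the arm can. A call with a gripper value outside its range is refused whole. The fingers move at their own pace and stop on an object; FORCE is the grip in N (left out, the last holds). Time passes only in rows, so rows that do not move let the fingers close. It gives the time, the measured TCP pose, the force, the opening and the grip force at its end, in the units of the state.
- r.get_state(): the state, without advancing time (a new reading comes with each control period).
- optics.snapshot(name): name is "side" or "top"; returns (picture, depth): 420x560x3 uint8, red, green, blue; 420x560 float32, m along the optical axis (not along the pixel's ray), 0 where there is no reading.
- optics.get_calibration(name): a dict with "fx", "fy", "cx", "cy" (pixels), "extrinsics" (4x4, takes a point from world to camera coordinates). Camera axes: x right, y down, z forward; pixel columns grow to the right and rows downward; lengths in m; the calibration is good to about 2 mm. A picture is of the moment at which its call begins. get_calibration takes no time and is no camera call.
- workorder.finish_job(): hands the job in; it is judged then, once.
The state is a dict: "clock": time; "q": joint angles; "qd": joint speeds; "joint_torque": joint torques, N m; "tool_pos": TCP position; "eef_rot": TCP orientation; "contact_force": force on the tool from outside, world axes, zero at the start; "moment": the same for the moment, N m; "opening": opening from 0.0 (shut) to 1.0 (fully open); "finger_force": force on a finger pad.
Only numpy, scipy, OpenCV 4.12 (cv2) and the standard library are available. Lean on these libraries where they do the work, as an engineer would, in place of code of your own. Each camera call takes 0.05 s, during which the arm holds its last target. There are 200 camera calls.

## Working session

There is one attempt and no reset: what is moved stays moved. The work goes in short steps, Python scripts to look and compute and a shell command to move; the robot and the scene stay as the last step left them, time stands still between calls to the robot, and variables do not carry over. Pictures are saved under pics/ and viewed, at most 10 in all, crops included, and the job is handed in when it is done.

```bash
ls; mkdir -p pics; python3 - <<'E'
from plant import r, optics
import cv2, numpy as np
for n in("side","top"):
    p,d=optics.snapshot(n); cv2.imwrite(f"pics/{n}0.png",p[:,:,::-1]); np.savez(f"{n}0.npz",p=p,d=d)
    c=optics.get_calibration(n); print(n,c)
s=r.get_state(); print({k:np.round(v,3) for k,v in s.items()}, r.grip_point_offset)
E
```

```text
pics
side {'fx': 460.89080626824824, 'fy': 460.89080626824824, 'cx': 279.8346377335509, 'cy': 211.20642111002863, 'extrinsics': array([[ 0.89760624, -0.44068606,  0.00994193, -0.52596831],
       [-0.24091896, -0.50935094, -0.82614749,  0.26505046],
       [ 0.36913561,  0.73915994, -0.56336621,  0.75479959],
       [ 0.        ,  0.        ,  0.        ,  1.        ]])}
top {'fx': 449.84011815117356, 'fy': 449.84011815117356, 'cx': 276.48126296714537, 'cy': 208.58693245511412, 'extrinsics': array([[-0.00876005, -0.9999265 ,  0.00838245,  0.06154563],
       [-0.99818056,  0.00824404, -0.05972951,  0.59658735],
       [ 0.05965601, -0.00889043, -0.9981794 ,  1.22860863],
       [ 0.        ,  0.        ,  0.        ,  1.        ]])}
{'clock': np.float64(0.1), 'q': array([ 1.344,  0.69 , -0.194,  1.566,  0.157,  0.903, -0.215]), 'qd': array([ 0.002, -0.001, -0.003, -0.004, -0.001,  0.   , -0.001]), 'joint_torque': array([-3.0000e-03, -5.2851e+01, -1.2720e+00, -1.5384e+01, -5.3000e-02,
        2.0000e-03,  0.0000e+00]), 'tool_pos': array([ 0.161, -0.603,  0.238]), 'eef_rot': array([ 0.992,  0.13 , -0.   , -0.001]), 'contact_force': array([-0.32 , -0.142,  0.439]), 'moment': array([0.021, 0.014, 0.008]), 'finger_force': np.float64(0.0), 'opening': np.float64(1.001)} -0.0187
```

View pics/side0.png

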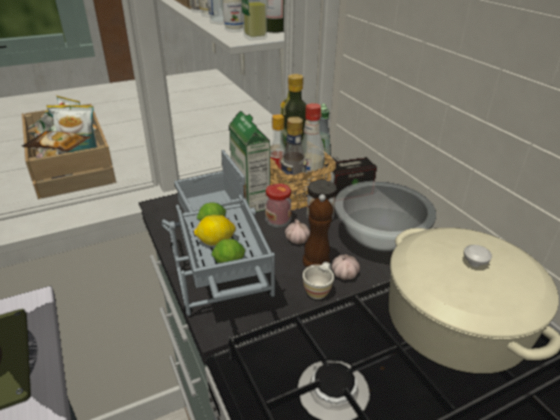

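View pics/top0.png

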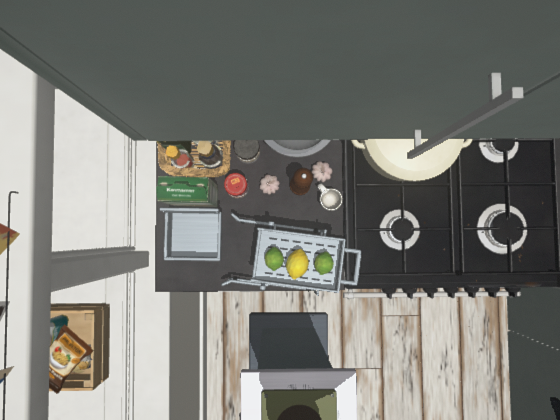

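The side view shows the tray with its handle bar at about (230,290) and the pan behind it at about (205,190). In the top view, the pan is at (192,234) with the oat box at (185,188) right behind its raised back. The tray is at (298,258), its handle at (355,266), and the guide flares are at (235,216) and (225,280). Next I'll use depth to get height slices.

```bash
cat > h.py <<'E'
import numpy as np, cv2
from plant import r, optics
def cloud(n,load=None):
    if load: z=np.load(load); p,d=z['p'],z['d']
    else: p,d=optics.snapshot(n)
    c=optics.get_calibration(n); v,u=np.mgrid[:420,:560]
    X=np.stack([(u-c['cx'])/c['fx']*d,(v-c['cy'])/c['fy']*d,d],-1)
    E=c['extrinsics']; W=(X-E[:3,3])@E[:3,:3]
    W[d==0]=np.nan
    return p,W
def sel(W,u0,u1,v0,v1,z0,z1):
    m=np.zeros(W.shape[:2],bool); m[v0:v1,u0:u1]=1
    return m&(W[...,2]>z0)&(W[...,2]<z1)
def rect(P): 
    c,s,a=cv2.minAreaRect((P[:,:2]*1000).astype(np.float32)); return np.round(c,1),np.round(s,1),round(a,1),len(P)
E
python3 - <<'E'
from h import *
p,W=cloud('top','top0.npz')
def show(n,*a):
    m=sel(W,*a); P=W[m]; print(n,rect(P),'z',np.round(np.nanmedian(P[:,2]),3)); return m
show('table',160,220,265,285,-.03,.03)
show('pan rim',160,224,200,266,.045,.075)
show('pan back',160,224,196,230,.1,.13)
show('oat',150,224,165,215,.18,.26)
show('tray walls',245,350,220,295,.135,.16)
show('handle',345,366,240,290,.115,.145)
show('guideA',222,256,205,235,.04,.075)
show('guideB',215,256,262,295,.04,.075)
show('fruit',256,340,235,285,.15,.19)
# coloured vis of height slices
o=p[180:310,140:380,::-1].copy(); Z=W[180:310,140:380,2]
for a,b,c in((.045,.075,(255,0,255)),(.1,.13,(0,255,255)),(.135,.16,(0,0,255))): o[(Z>a)&(Z<b)]=c
cv2.imwrite('pics/sl.png',cv2.resize(np.hstack([o]),None,fx=3.2,fy=3.2,interpolation=0))
E
```

```text
table (array([416.6, 299.9]), array([165.8,  53.3]), 89.4, 1194) z 0.001
pan rim (array([540.4, 282. ]), array([150.7, 161.1]), 88.6, 584) z 0.06
pan back (array([606.4, 279.2]), array([147.4,  40.1]), 88.4, 259) z 0.119
oat (array([636.9, 280.6]), array([120.7,  60.6]), 88.8, 1318) z 0.201
tray walls (array([462.2,   0.5]), array([233.2, 134.1]), 82.0, 1393) z 0.152
handle (array([ 444.5, -131.6]), array([39. , 90.2]), 89.1, 244) z 0.132
guideA (array([566.8, 148.4]), array([69.1, 14.4]), 71.1, 72) z 0.059
guideB (array([401.3, 161.3]), array([16. , 91.2]), 1.5, 104) z 0.059
fruit (array([ 4.635e+02, -4.000e-01]), array([189.3, 119.8]), 89.5, 1104) z 0.158
```

View pics/sl.png

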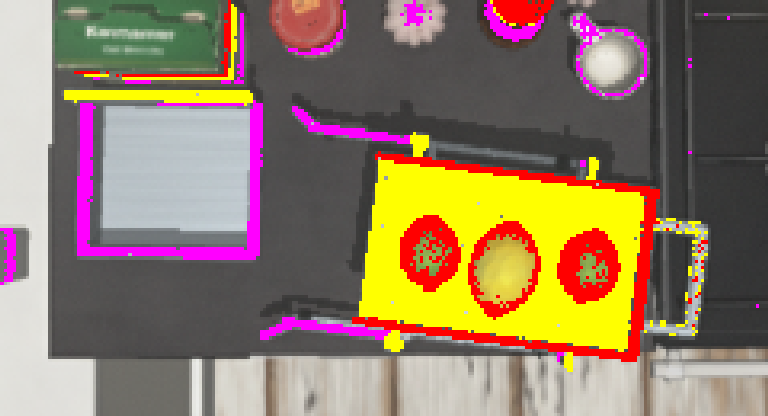

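```bash
python3 - <<'E'
from h import *
p,W=cloud('top','top0.npz')
def crop(x0,x1,y0,y1,z0,z1): # picture coords in sl.png
    return sel(W,140+int(x0/3.2),140+int(x1/3.2),180+int(y0/3.2),180+int(y1/3.2),z0,z1)
def line(n,m):
    P=W[m]; v=cv2.fitLine((P[:,:2]*1000).astype(np.float32),cv2.DIST_HUBER,0,.01,.01).ravel()
    a=np.degrees(np.arctan2(v[1],v[0]))%180
    print(n,'c',v[2:].round(1),'yaw',a.round(2),'ext',(P.min(0)*1000).round(),(P.max(0)*1000).round(),len(P)); return v
line('back',crop(60,256,88,106,.112,.126))
line('rim low',crop(78,262,246,262,.05,.07))
line('rim L',crop(76,96,110,245,.05,.07)); line('rim R',crop(244,266,110,245,.05,.07))
line('wall top',crop(385,650,150,190,.142,.158))
line('wall bot',crop(365,625,315,362,.142,.158))
line('wall end',crop(625,665,195,350,.142,.158))
line('gA',crop(312,410,118,146,.05,.07)); line('gB',crop(292,388,316,340,.05,.07))
line('postA',crop(408,430,134,152,.1,.135)); line('postB',crop(384,405,333,352,.1,.135))
line('handle',crop(690,712,235,325,.1,.145))
line('oat',crop(60,236,10,90,.12,.26))
line('jam',crop(268,346,0,60,.08,.1))
q,V=cloud('side','side0.npz')
m=sel(V,180,275,270,310,.11,.145); line('handle side',m)
cv2.imwrite('pics/m.png',(m*255).astype(np.uint8))
E
```

```text
back c [591.7 283. ] yaw 89.61 ext [586. 206. 114.] [595. 353. 126.] 184
rim low c [464.7 282.4] yaw 88.82 ext [459. 209.  52.] [471. 357.  67.] 189
rim L c [528.4 351.9] yaw 177.98 ext [473. 347.  50.] [583. 358.  65.] 157
rim R c [525.9 210.6] yaw 179.41 ext [472. 206.  50.] [581. 217.  67.] 138
wall top c [526.8  -1.1] yaw 82.47 ext [ 515. -103.  143.] [542.  96. 158.] 176
wall bot c [399.6  11.6] yaw 82.05 ext [383. -82. 142.] [418. 115. 158.] 197
wall end c [452.6 -98.6] yaw 172.53 ext [ 393. -111.  142.] [510. -89. 158.] 166
gA c [561.5 122.9] yaw 81.52 ext [554.  82.  53.] [573. 163.  67.] 83
gB c [400.  140.8] yaw 81.8 ext [392. 102.  52.] [409. 179.  65.] 80
postA c [552.6  73. ] yaw 63.46 ext [547.  67. 114.] [560.  79. 125.] 28
postB c [394.6  94.5] yaw 60.83 ext [389.  88. 112.] [401. 101. 125.] 30
handle c [ 445.  -142.7] yaw 173.81 ext [ 410. -151.  124.] [ 477. -136.  141.] 122
oat c [625.  274.6] yaw 92.6 ext [604. 220. 120.] [657. 341. 234.] 1118
jam c [652.8 164.8] yaw 88.78 ext [629. 136.  81.] [670. 194.  95.] 300
handle side c [0. 0.] yaw 0.0 ext [nan nan nan] [nan nan nan] 1302
```

```bash
cat >> h.py <<'E'
from scipy.spatial.transform import Rotation as Ro
def yaw():
    s=r.get_state(); X=Ro.from_quat(s['eef_rot']).as_matrix(); return np.degrees(np.arctan2(X[1,0],X[0,0]))
def rel(a,b,yw): # a,b mm -> cm in tool frame with tool-x yaw yw, tool down
    y=np.radians(yw); R=np.array([[np.cos(y),np.sin(y),0],[np.sin(y),-np.cos(y),0],[0,0,-1]]).T
    return (R@(np.array(b,float)-a)/10).round(2)
def st():
    s=r.get_state(); print('t',s['clock'].round(2),'tcp',(s['tool_pos']*1000).round(1),'yaw',yaw().round(2),'q',s['q'].round(2),'F',s['contact_force'].round(1),'op',s['opening'].round(2),'ff',s['finger_force'].round(1)); return s['tool_pos']*1000
O=np.array([474.5,84.]);YD=82.2
ex=np.array([np.cos(np.radians(YD)),np.sin(np.radians(YD))]);ey=np.array([-ex[1],ex[0]])
def dr(x,y,z): return np.r_[O+x*ex+y*ey,z]
E
python3 - <<'E'
from h import *
a=st(); y=yaw(); b=[420,-250,250]; print(rel(a,b,y)); print(rel(b,[465,282,200],y))
E
```

```text
Traceback (most recent call last):
  File "h.py", line 23, in st
    s=r.get_state(); print('t',s['clock'].round(2),'tcp',(s['tool_pos']*1000).round(1),'yaw',yaw().round(2),'q',s['q'].round(2),'F',s['contact_force'].round(1),'op',s['opening'].round(2),'ff',s['finger_force'].round(1)); return s['tool_pos']*1000
                               ^^^^^^^^^^^^^^^^
AttributeError: 'float' object has no attribute 'round'
```

```bash
sed -i "s/s\['clock'\].round(2)/round(float(s['clock']),2)/; s/s\['opening'\].round(2)/round(float(s['opening']),3)/; s/s\['finger_force'\].round(1)/round(float(s['finger_force']),1)/" h.py
python3 - <<'E'
from h import *
a=st(); y=yaw(); b=[420,-250,250]; print(rel(a,b,y)); print(rel(b,[465,282,200],y))
E
```

```text
t 0.1 tcp [ 161.  -603.3  238. ] yaw 14.95 q [ 1.34  0.69 -0.19  1.57  0.16  0.9  -0.22] F [-0.3 -0.1  0.4] op 1.001 ff 0.0
[ 34.14 -27.46  -1.2 ]
[ 18.07 -50.24   5.  ]
```

```bash

python3 -m creep '[{"grip":1,"tx":2.84,"ty":-2.29,"tz":-0.1},{"grip":1,"tx":2.84,"ty":-2.29,"tz":-0.1},{"grip":1,"tx":2.84,"ty":-2.29,"tz":-0.1},{"grip":1,"tx":2.84,"ty":-2.29,"tz":-0.1},{"grip":1,"tx":2.84,"ty":-2.29,"tz":-0.1},{"grip":1,"tx":2.84,"ty":-2.29,"tz":-0.1}]'
python3 -m creep '[{"grip":1,"tx":2.84,"ty":-2.29,"tz":-0.1},{"grip":1,"tx":2.84,"ty":-2.29,"tz":-0.1},{"grip":1,"tx":2.84,"ty":-2.29,"tz":-0.1},{"grip":1,"tx":2.84,"ty":-2.29,"tz":-0.1},{"grip":1,"tx":2.84,"ty":-2.29,"tz":-0.1},{"grip":1,"tx":2.84,"ty":-2.29,"tz":-0.1}]'
python3 - <<'E'
from h import *
a=st(); y=yaw(); print(rel(a,[465,282,200],y))
E
```

```text
t 0.1 tcp [ 161.  -603.3  238. ] yaw 14.95 q [ 1.34  0.69 -0.19  1.57  0.16  0.9  -0.22] F [-0.3 -0.1  0.4] op 1.001 ff 0.0
[ 52.21 -77.69   3.8 ]$[0]: bad value
$[0]: bad value
```

```bash

python3 -m creep '[{"grip":1,"tx":2.84,"ty":-2.29,"tz":-0.1,"spin":0},{"grip":1,"tx":2.84,"ty":-2.29,"tz":-0.1,"spin":0},{"grip":1,"tx":2.84,"ty":-2.29,"tz":-0.1,"spin":0},{"grip":1,"tx":2.84,"ty":-2.29,"tz":-0.1,"spin":0},{"grip":1,"tx":2.84,"ty":-2.29,"tz":-0.1,"spin":0},{"grip":1,"tx":2.84,"ty":-2.29,"tz":-0.1,"spin":0}]' || python3 -m creep --help
python3 - <<'E'
from h import *
a=st()
E
```

```text
clock: 0.6
tool_pos: [0.2909, -0.4255, 0.2445]
eef_rot: [0.992, 0.13, -0.0, -0.0]
contact_force: [0.4, -0.5, 0.2]
opening: 0.999
finger_force: 0.0
t 0.6 tcp [ 290.9 -425.5  244.5] yaw 14.93 q [ 1.    0.54 -0.18  1.89  0.14  0.73 -0.57] F [ 0.4 -0.5  0.2] op 0.999 ff 0.0
```

```bash

python3 -m creep '[{"grip":1,"tx":2.84,"ty":-2.29,"tz":-0.1,"spin":0},{"grip":1,"tx":2.84,"ty":-2.29,"tz":-0.1,"spin":0},{"grip":1,"tx":2.84,"ty":-2.29,"tz":-0.1,"spin":0},{"grip":1,"tx":2.84,"ty":-2.29,"tz":-0.1,"spin":0},{"grip":1,"tx":2.84,"ty":-2.29,"tz":-0.1,"spin":0},{"grip":1,"tx":2.84,"ty":-2.29,"tz":-0.1,"spin":0}]'
python3 -m creep '[{"grip":1,"tx":1.29,"ty":-3.59,"tz":0,"spin":0},{"grip":1,"tx":1.29,"ty":-3.59,"tz":0,"spin":0},{"grip":1,"tx":1.29,"ty":-3.59,"tz":0,"spin":0},{"grip":1,"tx":1.29,"ty":-3.59,"tz":0,"spin":0},{"grip":1,"tx":1.29,"ty":-3.59,"tz":0,"spin":0},{"grip":1,"tx":1.29,"ty":-3.59,"tz":0,"spin":0},{"grip":1,"tx":1.29,"ty":-3.59,"tz":0,"spin":0}]'
python3 -m creep '[{"grip":1,"tx":1.29,"ty":-3.59,"tz":0,"spin":0},{"grip":1,"tx":1.29,"ty":-3.59,"tz":0,"spin":0},{"grip":1,"tx":1.29,"ty":-3.59,"tz":0,"spin":0},{"grip":1,"tx":1.29,"ty":-3.59,"tz":0,"spin":0},{"grip":1,"tx":1.29,"ty":-3.59,"tz":0,"spin":0},{"grip":1,"tx":1.29,"ty":-3.59,"tz":0,"spin":0},{"grip":1,"tx":1.29,"ty":-3.59,"tz":0,"spin":-5}]'
python3 - <<'E'
from h import *
a=st()
E
```

```text
clock: 1.1
tool_pos: [0.4202, -0.2488, 0.2506]
eef_rot: [0.992, 0.13, -0.0, -0.0]
contact_force: [0.4, 0.2, 0.0]
opening: 0.994
finger_force: 0.0
clock: 1.68
tool_pos: [0.4416, 0.0173, 0.2506]
eef_rot: [0.992, 0.13, -0.0, 0.0]
contact_force: [1.0, -0.3, 0.1]
opening: 0.998
finger_force: 0.0
clock: 2.27
tool_pos: [0.4639, 0.2835, 0.2505]
eef_rot: [0.985, 0.174, -0.0, 0.0]
contact_force: [0.4, 0.3, -1.0]
opening: 1.003
finger_force: 0.0
t 2.27 tcp [463.9 283.5 250.5] yaw 20.0 q [-0.55  0.57 -0.14  1.8   0.11  0.79 -1.96] F [ 0.4  0.3 -1. ] op 1.003 ff 0.0
```

```bash

python3 -m creep '[{"grip":1,"tx":0,"ty":0,"tz":1.2,"spin":-6.9},{"grip":1,"tx":0,"ty":0,"tz":1.2,"spin":-6.9},{"grip":1,"tx":0,"ty":0,"tz":1.2,"spin":-6.9},{"grip":1,"tx":0,"ty":0,"tz":1.2,"spin":-6.9},{"grip":1,"tx":0,"ty":0,"tz":1.2,"spin":-6.9}]'
python3 -m creep '[{"grip":1,"tx":0,"ty":0,"tz":1.2,"spin":-6.9},{"grip":1,"tx":0,"ty":0,"tz":1.2,"spin":-6.9},{"grip":1,"tx":0,"ty":0,"tz":1.2,"spin":-6.9},{"grip":1,"tx":0,"ty":0,"tz":1.2,"spin":-6.9},{"grip":1,"tx":0,"ty":0,"tz":1.2,"spin":-6.9}]'
python3 -m creep '[{"grip":1,"tx":0,"ty":0,"tz":2.5,"spin":0},{"grip":1,"tx":0,"ty":0,"tz":2.5,"spin":0},{"grip":1,"tx":0,"ty":0,"tz":2.5,"spin":0},{"grip":1,"tx":0,"ty":0,"tz":2.5,"spin":0},{"grip":-1,"tx":0,"ty":0,"tz":0,"spin":0},{"grip":-1,"tx":0,"ty":0,"tz":0,"spin":0},{"grip":-1,"tx":0,"ty":0,"tz":0,"spin":0},{"grip":-1,"tx":0,"ty":0,"tz":0,"spin":0}]' 30
python3 -m creep '[{"grip":-1,"tx":0,"ty":0,"tz":0,"spin":0},{"grip":-1,"tx":0,"ty":0,"tz":0,"spin":0},{"grip":-1,"tx":0,"ty":0,"tz":0,"spin":0},{"grip":-1,"tx":0,"ty":0,"tz":0,"spin":0}]' 40
python3 - <<'E'
from h import *
a=st()
E
```

```text
clock: 2.68
tool_pos: [0.4642, 0.2816, 0.1898]
eef_rot: [0.888, 0.46, -0.0, 0.0]
contact_force: [0.2, -1.2, -0.5]
opening: 1.005
finger_force: 0.0
clock: 3.1
tool_pos: [0.4643, 0.2815, 0.1298]
eef_rot: [0.712, 0.703, -0.0, -0.0]
contact_force: [0.5, 0.1, -0.6]
opening: 1.001
finger_force: 0.0
clock: 3.77
tool_pos: [0.4653, 0.2823, 0.0321]
eef_rot: [0.714, 0.7, 0.001, 0.0]
contact_force: [-0.3, 0.3, 0.4]
opening: 0.727
finger_force: 0.0
clock: 4.1
tool_pos: [0.4647, 0.2818, 0.0312]
eef_rot: [0.714, 0.701, 0.0, 0.0]
contact_force: [-0.2, -0.1, 0.5]
opening: 0.42
finger_force: 0.0
t 4.1 tcp [464.7 281.8  31.2] yaw 88.94 q [-0.47  0.93 -0.26  1.94  0.64  0.36 -1.26] F [-0.2 -0.1  0.5] op 0.42 ff 0.0
```

```bash

python3 -m creep '[{"grip":-1,"tx":0,"ty":0,"tz":0,"spin":0},{"grip":-1,"tx":0,"ty":0,"tz":0,"spin":0},{"grip":-1,"tx":0,"ty":0,"tz":0,"spin":0},{"grip":-1,"tx":0,"ty":0,"tz":0,"spin":0},{"grip":-1,"tx":0,"ty":0,"tz":0,"spin":0},{"grip":-1,"tx":0,"ty":0,"tz":0,"spin":0},{"grip":-1,"tx":0,"ty":0,"tz":0,"spin":0}]' 50
python3 -m creep '[{"grip":-1,"tx":0,"ty":-0.5,"tz":0,"spin":0},{"grip":-1,"tx":0,"ty":-1,"tz":0,"spin":0},{"grip":-1,"tx":0,"ty":-1,"tz":0,"spin":0},{"grip":-1,"tx":0,"ty":-1,"tz":0,"spin":0},{"grip":-1,"tx":0,"ty":-0.5,"tz":0,"spin":0},{"grip":-1,"tx":0,"ty":0,"tz":0,"spin":0}]' 50
python3 - <<'E'
from h import *
a=st(); p,W=cloud('top'); cv2.imwrite('pics/t1.png',cv2.resize(p[160:310,140:380,::-1],None,fx=3.2,fy=3.2))
E
```

```text
clock: 4.68
tool_pos: [0.4643, 0.2816, 0.0307]
eef_rot: [0.714, 0.701, -0.0, 0.0]
contact_force: [-1.4, -0.5, 0.4]
opening: 0.087
finger_force: 50.0
clock: 5.18
tool_pos: [0.4229, 0.2827, 0.0307]
eef_rot: [0.713, 0.701, -0.001, -0.0]
contact_force: [-3.8, 0.9, 0.9]
opening: 0.085
finger_force: 50.0
t 5.18 tcp [422.9 282.7  30.7] yaw 89.05 q [-0.56  0.91 -0.2   2.04  0.65  0.25 -1.34] F [-3.8  0.9  0.9] op 0.085 ff 50.0
```

View pics/t1.png

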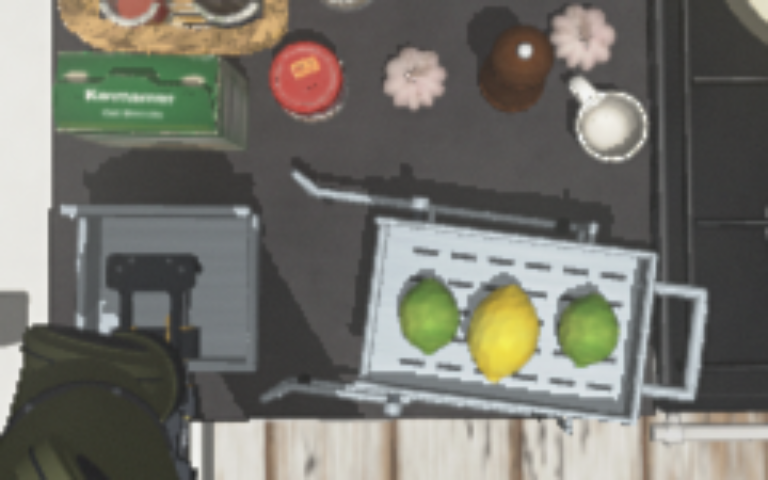

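The pan is gripped at the low rim and has slid clear of the oat box: its back is now at crop row 210, and the box ends at about 145. Now I'll rotate it about its own centre.

```bash

python3 -m creep '[{"grip":-1,"tx":-0.77,"ty":0.05,"tz":0,"spin":-6.9},{"grip":-1,"tx":-0.77,"ty":0.05,"tz":0,"spin":-6.9},{"grip":-1,"tx":-0.77,"ty":0.05,"tz":0,"spin":-6.9},{"grip":-1,"tx":-0.77,"ty":0.05,"tz":0,"spin":-6.9},{"grip":-1,"tx":-0.77,"ty":0.05,"tz":0,"spin":-6.9},{"grip":-1,"tx":-0.77,"ty":0.05,"tz":0,"spin":-6.9}]' 50
python3 -m creep '[{"grip":-1,"tx":-0.77,"ty":0.05,"tz":0,"spin":-6.9},{"grip":-1,"tx":-0.77,"ty":0.05,"tz":0,"spin":-6.9},{"grip":-1,"tx":-0.77,"ty":0.05,"tz":0,"spin":-6.9},{"grip":-1,"tx":-0.77,"ty":0.05,"tz":0,"spin":-6.9},{"grip":-1,"tx":-0.77,"ty":0.05,"tz":0,"spin":-6.9},{"grip":-1,"tx":-0.77,"ty":0.05,"tz":0,"spin":-6.9},{"grip":-1,"tx":0,"ty":0,"tz":0,"spin":0}]' 50
python3 - <<'E'
from h import *
a=st(); p,W=cloud('top'); cv2.imwrite('pics/t2.png',cv2.resize(p[160:310,140:380,::-1],None,fx=3.2,fy=3.2)); np.savez('t2.npz',W=W)
b=dr(200-64,0,31); print(b, rel(a,b,yaw()))
E
```

```text
clock: 5.73
tool_pos: [0.4414, 0.238, 0.0307]
eef_rot: [0.419, 0.908, -0.001, 0.001]
contact_force: [1.8, -1.9, -0.5]
opening: 0.086
finger_force: 50.1
clock: 6.32
tool_pos: [0.4829, 0.2167, 0.0306]
eef_rot: [0.073, 0.997, 0.0, 0.001]
contact_force: [2.2, -0.9, 1.4]
opening: 0.087
finger_force: 50.0
t 6.32 tcp [482.9 216.7  30.6] yaw 171.64 q [-0.17  0.97 -0.58  1.97  1.08  0.54 -0.11] F [ 2.2 -0.9  1.4] op 0.087 ff 50.0
[492.95731785 218.7417063   31.        ] [-0.97  0.35 -0.04]
```

View pics/t2.png

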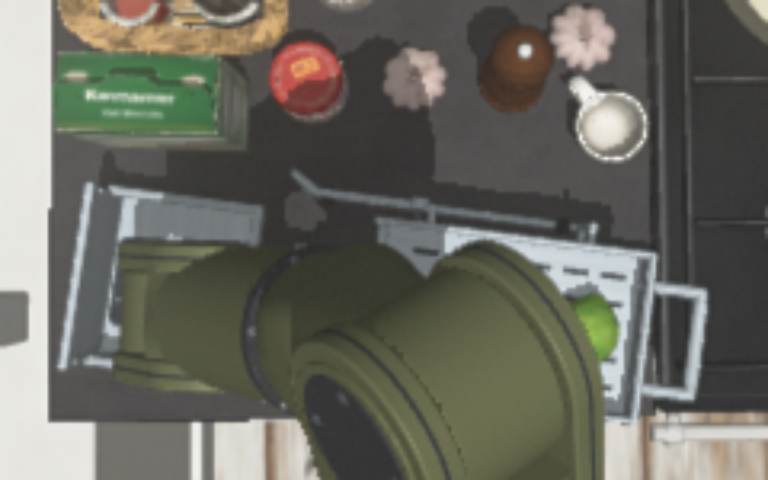

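The pan now sits square to the bay with its raised back outward, at crop (75,275), and the oat box hasn't moved. Measuring the back edge.

```bash
python3 - <<'E'
from h import *
W=np.load('t2.npz')['W']
m=sel(W,155,172,212,278,.112,.126); P=W[m][:,:2]*1000
D=np.c_[(P-O)@ex,(P-O)@ey]; 
v=cv2.fitLine(P.astype(np.float32),cv2.DIST_HUBER,0,.01,.01).ravel(); print(len(P),v[2:],np.degrees(np.arctan2(v[1],v[0]))%180-90)
print(np.percentile(D,[1,50,99],axis=0).round(1))
E
```

```text
221 [498.33902 342.9882 ] 81.849106
[[256.3 -62.1]
 [259.7  13.6]
 [265.2  82.2]]
```

```bash
python3 - <<'E'
from h import *
for n in('side','top'):
    p,W=cloud(n,n+'0.npz')
    m=(W[...,1]>.375)&(W[...,1]<.75)&(W[...,0]>.25)&(W[...,0]<.85)&(W[...,2]>.03)&(W[...,2]<.6)
    P=W[m]; print(n,len(P))
    H,xe,ye=np.histogram2d(P[:,0],P[:,1],bins=[np.arange(.25,.86,.05),np.arange(.375,.76,.025)]); print(H.astype(int))
    q=P[P[:,1]<.5]; 
    if len(q): print(q.min(0),q.max(0), np.percentile(q[:,2],[5,50,95]))
E
```

```text
side 12487
[[   0    0    0    0    0  516   47   71   97  253  343  146    0    0
     0]
 [   0    0    0    0    0  383   65   13   18  145  256   34   20   28
    15]
 [   0    0    0    0    0    0    0    0    0    0    0    0    0    0
     0]
 [   0  882  601  983   41    0    0    0    0    0    0    0    0    0
     0]
 [   0 2716  100  209    0    0    0    0    0    0    0    0    0    0
     0]
 [   0    0    0    0    0    0    0    0    0    0    0    0    0    0
     0]
 [   0    0    0    0    0    0    0    0    0    0    0    0    0    0
     0]
 [   0    0    0    0    0    0    0    0    0    0    0    0    0    0
     0]
 [   0    0    0    0    0    0    0    0    0    0    0    1    1    1
     0]
 [   0    0    0    0    0    0   39  152   61   62   55   56   53  107
    51]
 [   0    0    0    0    0    0   62  101  531  146   53   24  484   89
    11]
 [  83  422  457  591   54  202   38  127  380    9    1    0    0    1
     0]]
[0.42741948 0.39360453 0.03013121] [0.84995609 0.48111892 0.46971707] [0.06902911 0.30741393 0.44638475]
top 4585
[[   0    0   
[... 351 characters left out ...]
0    0    0    0    0    0
     0]
 [   0    0    0    0    0    0    0    0    0    0    0    0    0    0
     0]
 [   0    0    0    0    0    0    0    0    0    0    0    0    0    0
     0]
 [   0    0    0    0    0    0    0    0    0    0    0    0    0    0
     0]
 [   0    0    0    0    0    0    0    0    0    0    0    0    0    0
     0]
 [   0    0    0    0    0    0    0    0    0    0    0    0    0    0
     0]
 [   0    0    0    0    0    0    0    0    0    0    0    0    0    0
     0]
 [   0    0    0    0    0    0    0    0    0    0    0    0    0    0
     0]]
[0.42731017 0.41045111 0.03043721] [0.49958077 0.4784566  0.55789236] [0.0845792  0.37374278 0.53872146]
```

The window post stands at about x 0.43–0.50, y ≥ 0.405. If I gripped the raised back from outside now, the hand would hit it. Instead I'll centre the pan in the lane, release it, turn the hand 90°, and push the low rim's inner face to send the pan into the bay. After that I'll push the back home.

```bash

python3 -m creep '[{"grip":-1,"tx":-0.5,"ty":0,"tz":0,"spin":0},{"grip":-1,"tx":-0.5,"ty":0,"tz":0,"spin":0},{"grip":0.36,"tx":0,"ty":0,"tz":0,"spin":0},{"grip":0.36,"tx":0,"ty":0,"tz":0,"spin":0},{"grip":0.36,"tx":0,"ty":0,"tz":0,"spin":0},{"grip":0.36,"tx":0,"ty":0,"tz":0,"spin":0}]' 50
python3 -m creep '[{"grip":0.36,"tx":0,"ty":0,"tz":-1,"spin":0},{"grip":0.36,"tx":0,"ty":0,"tz":-3,"spin":0},{"grip":0.36,"tx":0,"ty":0,"tz":-3,"spin":0},{"grip":0.36,"tx":0,"ty":1,"tz":-3,"spin":6.9},{"grip":0.36,"tx":0,"ty":0,"tz":0,"spin":6.9},{"grip":0.36,"tx":0,"ty":0,"tz":0,"spin":6.9},{"grip":0.36,"tx":0,"ty":0,"tz":0,"spin":6.9},{"grip":0.36,"tx":0,"ty":0,"tz":0,"spin":6.9}]'
python3 -m creep '[{"grip":0.36,"tx":0,"ty":0,"tz":0,"spin":6.9},{"grip":0.36,"tx":0,"ty":0,"tz":0,"spin":6.9},{"grip":0.36,"tx":0,"ty":0,"tz":0,"spin":6.9},{"grip":0.36,"tx":0,"ty":0,"tz":0,"spin":6.9},{"grip":0.36,"tx":0,"ty":0,"tz":0,"spin":6.9},{"grip":0.36,"tx":0,"ty":0,"tz":0,"spin":6.9},{"grip":0.36,"tx":0,"ty":0,"tz":0,"spin":6.9},{"grip":0.36,"tx":0,"ty":0,"tz":0,"spin":6.9}]'
python3 - <<'E'
from h import *
a=st(); print('drainer xy',((a[:2]-O)@ex).round(1),((a[:2]-O)@ey).round(1))
p,W=cloud('top')
m=sel(W,150,176,205,285,.112,.126); P=W[m][:,:2]*1000
D=np.c_[(P-O)@ex,(P-O)@ey]; print(np.percentile(D,[1,50,99],axis=0).round(1))
v=cv2.fitLine(P.astype(np.float32),cv2.DIST_HUBER,0,.01,.01).ravel(); print(np.degrees(np.arctan2(v[1],v[0]))%180-90)
E
```

```text
clock: 6.87
tool_pos: [0.4896, 0.2168, 0.0307]
eef_rot: [0.072, 0.997, -0.0, 0.0]
contact_force: [-0.6, 0.1, -0.3]
opening: 0.364
finger_force: 0.0
clock: 7.53
tool_pos: [0.491, 0.2266, 0.1318]
eef_rot: [0.367, 0.93, 0.0, 0.0]
contact_force: [-0.2, 0.2, 0.3]
opening: 0.675
finger_force: 0.0
clock: 8.2
tool_pos: [0.4908, 0.2269, 0.1315]
eef_rot: [0.756, 0.654, 0.0, -0.0]
contact_force: [0.4, -0.8, 0.7]
opening: 0.678
finger_force: 0.0
t 8.2 tcp [490.8 226.9 131.5] yaw 81.72 q [-0.32  0.75 -0.33  1.91  0.44  0.55 -1.09] F [ 0.4 -0.8  0.7] op 0.678 ff 0.0
drainer xy 143.8 3.3
[[258.4 -65.4]
 [261.8 -34.1]
 [266.3   1.9]]
82.34987
```

```bash

python3 -m creep '[{"grip":0.36,"tx":2,"ty":0.3,"tz":0,"spin":-0.4},{"grip":0.36,"tx":0,"ty":0,"tz":3,"spin":0},{"grip":0.36,"tx":0,"ty":0,"tz":3,"spin":0},{"grip":0.36,"tx":0,"ty":0,"tz":3,"spin":0},{"grip":0.36,"tx":0,"ty":0,"tz":1.3,"spin":0},{"grip":0.36,"tx":-1,"ty":0,"tz":0,"spin":0},{"grip":0.36,"tx":-1,"ty":0,"tz":0,"spin":0}]'
python3 -m creep '[{"grip":0.36,"tx":-0.8,"ty":0,"tz":0,"spin":0},{"grip":0.36,"tx":-0.8,"ty":0,"tz":0,"spin":0},{"grip":0.36,"tx":-0.8,"ty":0,"tz":0,"spin":0},{"grip":0.36,"tx":0,"ty":0,"tz":0,"spin":0}]'
python3 - <<'E'
from h import *
a=st(); print('drainer xy',((a[:2]-O)@ex).round(1),((a[:2]-O)@ey).round(1))
p,W=cloud('top'); cv2.imwrite('pics/t3.png',cv2.resize(p[160:310,140:380,::-1],None,fx=3.2,fy=3.2))
m=sel(W,150,196,205,285,.112,.126); P=W[m][:,:2]*1000
D=np.c_[(P-O)@ex,(P-O)@ey]; print(np.percentile(D,[1,50,99],axis=0).round(1))
v=cv2.fitLine(P.astype(np.float32),cv2.DIST_HUBER,0,.01,.01).ravel(); print(np.degrees(np.arctan2(v[1],v[0]))%180-90)
E
```

```text
clock: 8.83
tool_pos: [0.4936, 0.2266, 0.0277]
eef_rot: [0.751, 0.66, 0.0, -0.001]
contact_force: [2.0, 2.9, -2.0]
opening: 0.683
finger_force: 1.5
clock: 9.17
tool_pos: [0.4916, 0.2001, 0.0288]
eef_rot: [0.753, 0.658, 0.0, 0.001]
contact_force: [-0.7, 0.3, -0.3]
opening: 0.679
finger_force: 0.0
t 9.17 tcp [491.6 200.1  28.8] yaw 82.33 q [-0.36  0.92 -0.19  1.98  0.56  0.29 -1.15] F [-0.7  0.3 -0.3] op 0.679 ff 0.0
drainer xy 117.3 -1.2
[[226.8 -68.3]
 [230.3   4.6]
 [235.6  76.3]]
82.45427
```

View pics/t3.png

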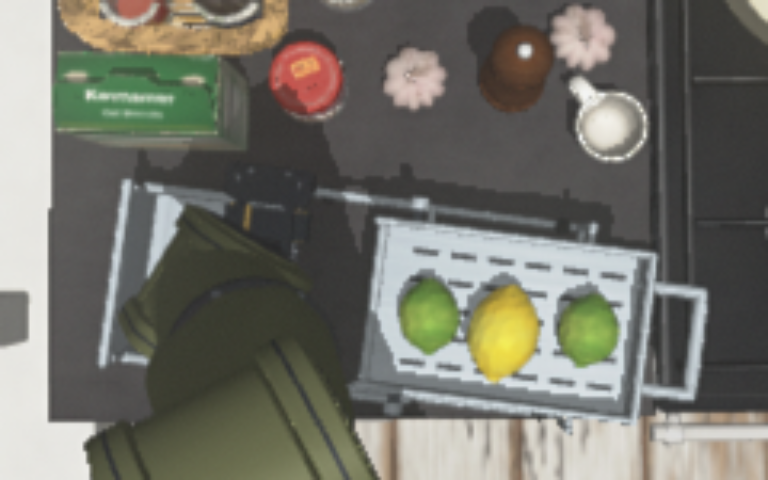

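The pan's low rim is entering the flares. Its back is at crop (115,270), about 4 mm off the lane centre, and the yaw is good. Pushing on.

```bash

python3 -m creep '[{"grip":0.36,"tx":-0.7,"ty":0.1,"tz":0,"spin":0},{"grip":0.36,"tx":-0.7,"ty":0.1,"tz":0,"spin":0},{"grip":0.36,"tx":-0.7,"ty":0.1,"tz":0,"spin":0}]'
python3 -m creep '[{"grip":0.36,"tx":-0.7,"ty":0.1,"tz":0,"spin":0},{"grip":0.36,"tx":-0.7,"ty":0,"tz":0,"spin":0},{"grip":0.36,"tx":-0.5,"ty":0,"tz":0,"spin":0},{"grip":0.36,"tx":0,"ty":0,"tz":0,"spin":0}]'
python3 - <<'E'
from h import *
a=st(); print('drainer xy',((a[:2]-O)@ex).round(1),((a[:2]-O)@ey).round(1))
p,W=cloud('top')
m=sel(W,150,215,205,285,.112,.126); P=W[m][:,:2]*1000
D=np.c_[(P-O)@ex,(P-O)@ey]; print(np.percentile(D,[1,50,99],axis=0).round(1))
v=cv2.fitLine(P.astype(np.float32),cv2.DIST_HUBER,0,.01,.01).ravel(); print(np.degrees(np.arctan2(v[1],v[0]))%180-90)
E
```

```text
clock: 9.47
tool_pos: [0.492, 0.1837, 0.0284]
eef_rot: [0.751, 0.66, 0.003, -0.001]
contact_force: [0.2, 6.0, 4.2]
opening: 0.68
finger_force: 2.7
clock: 9.8
tool_pos: [0.4906, 0.1625, 0.0283]
eef_rot: [0.752, 0.659, 0.001, 0.0]
contact_force: [1.7, 2.5, 1.7]
opening: 0.678
finger_force: 1.6
t 9.8 tcp [490.6 162.5  28.3] yaw 82.45 q [-0.3   0.91 -0.18  2.02  0.59  0.25 -1.12] F [1.7 2.5 1.7] op 0.678 ff 1.6
drainer xy 79.9 -5.3
[[189.4 -73.3]
 [193.3   2.4]
 [198.1  73.4]]
82.528046
```

```bash

python3 -m creep '[{"grip":0.36,"tx":1,"ty":-0.3,"tz":0,"spin":0},{"grip":0.36,"tx":0,"ty":0,"tz":-2.7,"spin":0},{"grip":0.36,"tx":0,"ty":0,"tz":-4,"spin":0},{"grip":0.36,"tx":0,"ty":0,"tz":-4,"spin":0},{"grip":0.36,"tx":3.3,"ty":0,"tz":0,"spin":0},{"grip":0.36,"tx":3.3,"ty":0,"tz":0,"spin":0},{"grip":0.36,"tx":3.3,"ty":0,"tz":0,"spin":0},{"grip":0.36,"tx":3.3,"ty":0,"tz":0,"spin":0}]'
python3 -m creep '[{"grip":0.36,"tx":0,"ty":0,"tz":0,"spin":0},{"grip":0.36,"tx":0,"ty":0,"tz":3.5,"spin":0},{"grip":0.36,"tx":0,"ty":0,"tz":3.4,"spin":0},{"grip":0.36,"tx":-1,"ty":0,"tz":0,"spin":0},{"grip":0.36,"tx":-0.8,"ty":0,"tz":0,"spin":0},{"grip":0.36,"tx":-0.8,"ty":0,"tz":0,"spin":0}]'
python3 -m creep '[{"grip":0.36,"tx":-0.8,"ty":0,"tz":0,"spin":0},{"grip":0.36,"tx":-0.8,"ty":0,"tz":0,"spin":0},{"grip":0.36,"tx":-0.8,"ty":0,"tz":0,"spin":0},{"grip":0.36,"tx":-0.8,"ty":0,"tz":0,"spin":0},{"grip":0.36,"tx":0,"ty":0,"tz":0,"spin":0}]'
python3 - <<'E'
from h import *
a=st(); print('drainer xy',((a[:2]-O)@ex).round(1),((a[:2]-O)@ey).round(1))
p,W=cloud('top')
m=sel(W,150,240,205,285,.112,.126); P=W[m][:,:2]*1000
D=np.c_[(P-O)@ex,(P-O)@ey]; P=P[(D[:,0]>100)]; D=D[D[:,0]>100]; print(np.percentile(D,[1,50,99],axis=0).round(1))
v=cv2.fitLine(P.astype(np.float32),cv2.DIST_HUBER,0,.01,.01).ravel(); print(np.degrees(np.arctan2(v[1],v[0]))%180-90)
E
```

```text
clock: 10.52
tool_pos: [0.5045, 0.3037, 0.1345]
eef_rot: [0.752, 0.659, -0.002, 0.0]
contact_force: [-0.1, -0.3, -0.1]
opening: 0.681
finger_force: 0.0
clock: 11.02
tool_pos: [0.5016, 0.2774, 0.0666]
eef_rot: [0.752, 0.659, 0.0, -0.0]
contact_force: [-3.7, 6.0, 0.8]
opening: 0.679
finger_force: 3.2
clock: 11.43
tool_pos: [0.4978, 0.2461, 0.0684]
eef_rot: [0.753, 0.659, 0.002, -0.001]
contact_force: [-1.9, 4.9, 0.9]
opening: 0.68
finger_force: 2.5
t 11.43 tcp [497.8 246.1  68.4] yaw 82.38 q [-0.37  0.87 -0.28  1.9   0.52  0.44 -1.17] F [-1.9  4.9  0.9] op 0.68 ff 2.5
drainer xy 163.8 -1.0
[[159.5 -37.3]
 [162.4 -36. ]
 [169.6 -34.2]]
-9.186882
```

```bash

python3 -m creep '[{"grip":0.36,"tx":-0.6,"ty":0,"tz":0,"spin":0},{"grip":0.36,"tx":-0.6,"ty":0,"tz":0,"spin":0},{"grip":0.36,"tx":-0.6,"ty":0,"tz":0,"spin":0}]'
python3 -m creep '[{"grip":0.36,"tx":-0.3,"ty":0,"tz":0,"spin":0}]'
python3 -m creep '[{"grip":0.36,"tx":-0.2,"ty":0,"tz":0,"spin":0}]'
python3 -m creep '[{"grip":0.36,"tx":-0.1,"ty":0,"tz":0,"spin":0},{"grip":0.36,"tx":0,"ty":0,"tz":0,"spin":0}]'
python3 - <<'E'
from h import *
a=st(); print('drainer xy',((a[:2]-O)@ex).round(1),((a[:2]-O)@ey).round(1))
E
```

```text
clock: 11.73
tool_pos: [0.4954, 0.2314, 0.0679]
eef_rot: [0.752, 0.659, 0.003, -0.002]
contact_force: [-2.9, 8.2, 1.9]
opening: 0.684
finger_force: 3.7
clock: 11.82
tool_pos: [0.4949, 0.227, 0.0677]
eef_rot: [0.752, 0.659, 0.002, -0.001]
contact_force: [-3.9, 7.1, 1.6]
opening: 0.683
finger_force: 3.4
clock: 11.9
tool_pos: [0.4947, 0.2257, 0.0678]
eef_rot: [0.752, 0.659, 0.003, -0.001]
contact_force: [-3.2, 8.5, 1.7]
opening: 0.681
finger_force: 4.1
clock: 12.07
tool_pos: [0.4947, 0.2252, 0.0679]
eef_rot: [0.752, 0.659, 0.003, -0.002]
contact_force: [-4.2, 7.7, 2.2]
opening: 0.678
finger_force: 3.5
t 12.07 tcp [494.7 225.2  67.9] yaw 82.49 q [-0.34  0.86 -0.28  1.94  0.53  0.41 -1.16] F [-4.2  7.7  2.2] op 0.678 ff 3.5
drainer xy 142.6 -0.8
```

```bash

python3 -m creep '[{"grip":0.36,"tx":-0.2,"ty":0,"tz":0,"spin":0},{"grip":0.36,"tx":0,"ty":0,"tz":0,"spin":0}]'
python3 -m creep '[{"grip":0.36,"tx":-0.2,"ty":0,"tz":0,"spin":0},{"grip":0.36,"tx":0,"ty":0,"tz":0,"spin":0}]'
python3 - <<'E'
from h import *
a=st(); print('drainer xy',((a[:2]-O)@ex).round(1),((a[:2]-O)@ey).round(1))
E
```

```text
clock: 12.23
tool_pos: [0.4943, 0.2232, 0.0678]
eef_rot: [0.752, 0.659, 0.003, -0.002]
contact_force: [-3.3, 7.2, 2.9]
opening: 0.681
finger_force: 3.7
clock: 12.4
tool_pos: [0.494, 0.2212, 0.0678]
eef_rot: [0.752, 0.659, 0.003, -0.002]
contact_force: [-3.4, 8.3, 1.6]
opening: 0.676
finger_force: 3.7
t 12.4 tcp [494.  221.2  67.8] yaw 82.49 q [-0.34  0.86 -0.28  1.94  0.54  0.41 -1.15] F [-3.4  8.3  1.6] op 0.676 ff 3.7
drainer xy 138.5 -0.7
```

Still sliding at 8 N, so it hasn't reached the stop. I'll back off and measure.

```bash

python3 -m creep '[{"grip":0.36,"tx":-0.2,"ty":0,"tz":0,"spin":0},{"grip":0.36,"tx":0,"ty":0,"tz":0,"spin":0}]'
python3 -m creep '[{"grip":0.36,"tx":2,"ty":0,"tz":0,"spin":0},{"grip":0.36,"tx":4,"ty":0,"tz":0,"spin":0},{"grip":0.36,"tx":4,"ty":0,"tz":0,"spin":0},{"grip":0.36,"tx":0,"ty":0,"tz":0,"spin":0}]'
python3 - <<'E'
from h import *
a=st(); print('drainer xy',((a[:2]-O)@ex).round(1),((a[:2]-O)@ey).round(1))
for n in('top','side'):
    p,W=cloud(n); cv2.imwrite(f'pics/{n}4.png',p[...,::-1])
    D=np.stack([(W[...,:2]*1000-O)@ex,(W[...,:2]*1000-O)@ey,W[...,2]*1000],-1)
    m=(D[...,0]>100)&(D[...,0]<150)&(abs(D[...,1])<90)&(D[...,2]>113)&(D[...,2]<127)
    if m.sum()>10:
        print(n,m.sum(),np.percentile(D[m],[1,50,99],axis=0).round(1),np.degrees(np.polyfit(D[m][:,1],D[m][:,0],1)[0]))
E
```

```text
clock: 12.57
tool_pos: [0.4937, 0.2192, 0.0678]
eef_rot: [0.752, 0.659, 0.003, -0.002]
contact_force: [-4.3, 8.6, 2.1]
opening: 0.681
finger_force: 3.7
clock: 12.9
tool_pos: [0.5079, 0.3255, 0.0685]
eef_rot: [0.75, 0.661, 0.006, -0.003]
contact_force: [-0.1, 1.0, 1.6]
opening: 0.68
finger_force: 0.0
t 12.9 tcp [507.9 325.5  68.5] yaw 82.82 q [-0.47  0.91 -0.31  1.76  0.47  0.54 -1.2 ] F [-0.1  1.   1.6] op 0.68 ff 0.0
drainer xy 243.8 -0.3
top 199 [[121.3 -74.6 113.4]
 [124.9  -1.2 119.4]
 [129.4  70.4 124.3]] -0.11126622121511909
side 252 [[117.2 -75.9 113.2]
 [121.4   0.4 117.6]
 [127.5  70.  121.1]] -0.31072926602698825
```

Measured back centre is x = 124.9 mm, against 124.5 mm for home. I'll push gently once more to feel the stop.

```bash

python3 -m creep '[{"grip":0.36,"tx":-4,"ty":0,"tz":0,"spin":0},{"grip":0.36,"tx":-4,"ty":0,"tz":0,"spin":0},{"grip":0.36,"tx":-2,"ty":0,"tz":0,"spin":0},{"grip":0.36,"tx":-0.5,"ty":0,"tz":0,"spin":0},{"grip":0.36,"tx":-0.2,"ty":0,"tz":0,"spin":0},{"grip":0.36,"tx":0,"ty":0,"tz":0,"spin":0}]'
python3 -m creep '[{"grip":0.36,"tx":-0.15,"ty":0,"tz":0,"spin":0},{"grip":0.36,"tx":0,"ty":0,"tz":0,"spin":0}]'
python3 - <<'E'
from h import *
a=st(); print('drainer xy',((a[:2]-O)@ex).round(1),((a[:2]-O)@ey).round(1))
E
```

```text
clock: 13.5
tool_pos: [0.495, 0.2157, 0.0687]
eef_rot: [0.752, 0.659, 0.007, -0.003]
contact_force: [-0.8, 15.0, 7.0]
opening: 0.679
finger_force: 7.4
clock: 13.67
tool_pos: [0.495, 0.2158, 0.0688]
eef_rot: [0.752, 0.659, 0.008, -0.003]
contact_force: [-1.1, 17.8, 7.0]
opening: 0.678
finger_force: 8.4
t 13.67 tcp [495.  215.8  68.8] yaw 82.49 q [-0.33  0.85 -0.28  1.96  0.54  0.39 -1.15] F [-1.1 17.8  7. ] op 0.678 ff 8.4
drainer xy 133.3 -2.4
```

View pics/side4.png

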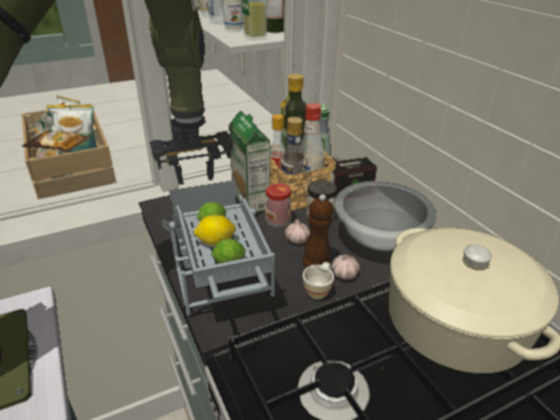

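The stop is felt: 17.8 N with no further motion, so the pan is home. The side view shows everything else still standing. Now over to the handle.

```bash

python3 -m creep '[{"grip":-0.23,"tx":1.5,"ty":0,"tz":0,"spin":0},{"grip":-0.23,"tx":1.5,"ty":0,"tz":-3,"spin":0},{"grip":-0.23,"tx":0,"ty":0,"tz":-4,"spin":0},{"grip":-0.23,"tx":0,"ty":0,"tz":-4,"spin":0},{"grip":-0.23,"tx":0,"ty":0,"tz":-4,"spin":0},{"grip":-0.23,"tx":0,"ty":0,"tz":-4,"spin":0}]' 12
python3 - <<'E'
from h import *
a=st(); print(rel(a,dr(-229,0,220),yaw()))
p,W=cloud('top')
D=np.stack([(W[...,:2]*1000-O)@ex,(W[...,:2]*1000-O)@ey,W[...,2]*1000],-1)
m=(D[...,0]>100)&(D[...,0]<150)&(abs(D[...,1])<90)&(D[...,2]>113)&(D[...,2]<127)
if m.sum()>10: print(m.sum(),np.percentile(D[m],[1,50,99],axis=0).round(1))
m=(D[...,0]<-222)&(D[...,0]>-240)&(abs(D[...,1])<33)&(D[...,2]>120)&(D[...,2]<142)
print('handle',m.sum(),np.median(D[m],0).round(1),np.percentile(D[m],[2,98],axis=0).round(1))
E
```

```text
clock: 14.17
tool_pos: [0.4962, 0.2338, 0.2579]
eef_rot: [0.753, 0.658, -0.001, 0.001]
contact_force: [0.9, 0.4, -0.4]
opening: 0.383
finger_force: 0.0
t 14.17 tcp [496.2 233.8 257.9] yaw 82.28 q [-0.24  0.59 -0.47  1.76  0.34  0.87 -1.  ] F [ 0.9  0.4 -0.4] op 0.383 ff 0.0
[-38.04  -0.17   3.79]
186 [[116.2 -75.2 114.3]
 [119.9  -6.7 119.6]
 [124.6  61.2 124.9]]
handle 124 [-228.4    0.   131.5] [[-234.1  -31.2  127. ]
 [-223.3   30.7  136.6]]
```

```bash
python3 - <<'E'
from h import *
for n in('top','side'):
    p,W=cloud(n)
    D=np.stack([(W[...,:2]*1000-O)@ex,(W[...,:2]*1000-O)@ey,W[...,2]*1000],-1)
    def q(t,x0,x1,y0,y1,z0,z1):
        m=(D[...,0]>x0)&(D[...,0]<x1)&(D[...,1]>y0)&(D[...,1]<y1)&(D[...,2]>z0)&(D[...,2]<z1)
        P=D[m]
        if len(P)>5: print(n,t,len(P),np.median(P,0).round(1),np.percentile(P,[2,98],axis=0).round(1).tolist())
        return P
    q('back',100,150,-90,90,112,128)
    for s in(-1,1):
        a,b=sorted((s*60,s*77))
        q('rim near',35,60,a,b,50,72); q('rim far',85,110,a,b,50,72)
    q('floor',50,100,-50,50,-10,20)
cv2.imwrite('pics/x.png',p)
E
```

```text
top back 192 [119.9  -4.5 119.6] [[116.2, -73.0, 113.2], [124.4, 64.1, 123.8]]
top rim near 27 [ 48.8 -72.7  59.6] [[35.5, -76.6, 53.8], [59.7, -69.5, 64.6]]
top rim far 26 [ 97.2 -73.5  60.1] [[86.5, -76.7, 55.0], [108.5, -69.8, 63.7]]
top rim near 33 [48.9 67.6 59.3] [[35.6, 64.3, 51.6], [59.7, 72.4, 65.2]]
top rim far 30 [97.3 67.6 58.6] [[86.4, 64.1, 53.7], [108.2, 71.7, 62.9]]
top floor 645 [75.1  0.3  4.4] [[50.9, -48.1, -0.8], [98.9, 48.0, 9.5]]
side back 288 [116.4  -1.4 117.2] [[112.3, -74.5, 112.2], [121.9, 68.4, 120.9]]
side rim near 29 [46.3 68.3 58.9] [[35.5, 64.5, 54.7], [59.7, 71.8, 61.0]]
side rim far 23 [98.9 68.4 58.2] [[85.9, 64.0, 54.1], [109.0, 71.5, 60.6]]
```

The pan is level and against the stop, about 5 mm from nominal by my origin estimate, which is within tolerance. The handle is at (-228.4, 0, 131.5 top). Moving there.

```bash

python3 -m creep '[{"grip":-0.23,"tx":-3.8,"ty":0,"tz":0,"spin":0},{"grip":-0.23,"tx":-3.8,"ty":0,"tz":0,"spin":0},{"grip":-0.23,"tx":-3.8,"ty":0,"tz":0,"spin":0},{"grip":-0.23,"tx":-3.8,"ty":0,"tz":0,"spin":0},{"grip":-0.23,"tx":-3.8,"ty":0,"tz":0,"spin":0}]'
python3 -m creep '[{"grip":-0.23,"tx":-3.8,"ty":0,"tz":0,"spin":0},{"grip":-0.23,"tx":-3.8,"ty":0,"tz":0,"spin":0},{"grip":-0.23,"tx":-3.8,"ty":0,"tz":0,"spin":0},{"grip":-0.23,"tx":-3.8,"ty":0,"tz":0,"spin":0},{"grip":-0.23,"tx":-3.8,"ty":0,"tz":0,"spin":0}]'
python3 -m creep '[{"grip":-0.23,"tx":0,"ty":0,"tz":0,"spin":6.9},{"grip":-0.23,"tx":0,"ty":0,"tz":0,"spin":6.9},{"grip":-0.23,"tx":0,"ty":0,"tz":0,"spin":6.9},{"grip":-0.23,"tx":0,"ty":0,"tz":0,"spin":6.9},{"grip":-0.23,"tx":0,"ty":0,"tz":0,"spin":6.9},{"grip":-0.23,"tx":0,"ty":0,"tz":0,"spin":6.9},{"grip":-0.23,"tx":0,"ty":0,"tz":0,"spin":6.9}]'
python3 -m creep '[{"grip":-0.23,"tx":0,"ty":0,"tz":0,"spin":6.9},{"grip":-0.23,"tx":0,"ty":0,"tz":0,"spin":6.9},{"grip":-0.23,"tx":0,"ty":0,"tz":0,"spin":6.9},{"grip":-0.23,"tx":0,"ty":0,"tz":0,"spin":6.9},{"grip":-0.23,"tx":0,"ty":0,"tz":0,"spin":6.9},{"grip":-0.23,"tx":0,"ty":0,"tz":0,"spin":6.9}]'
python3 - <<'E'
from h import *
a=st(); print(rel(a,dr(-229,0,117),yaw()), 'spin',yaw()+7.8)
E
```

```text
clock: 14.73
tool_pos: [0.4694, 0.0449, 0.2545]
eef_rot: [0.753, 0.658, -0.002, -0.0]
contact_force: [1.1, 0.2, -0.6]
opening: 0.388
finger_force: 0.0
clock: 15.15
tool_pos: [0.4435, -0.1427, 0.2545]
eef_rot: [0.753, 0.658, -0.002, -0.001]
contact_force: [-0.6, -0.9, -0.4]
opening: 0.385
finger_force: 0.0
clock: 15.73
tool_pos: [0.444, -0.1408, 0.2546]
eef_rot: [0.957, 0.289, -0.002, -0.0]
contact_force: [-0.3, -0.8, 0.2]
opening: 0.387
finger_force: 0.0
clock: 16.23
tool_pos: [0.4441, -0.1407, 0.2547]
eef_rot: [0.998, -0.068, -0.002, 0.001]
contact_force: [0.2, 1.2, -0.7]
opening: 0.385
finger_force: 0.0
t 16.23 tcp [ 444.1 -140.7  254.7] yaw -7.76 q [ 0.23  0.46 -0.04  2.01  0.03  0.67 -1.53] F [ 0.2  1.2 -0.7] op 0.385 ff 0.0
[-0.03  0.22 13.77] spin 0.04337488356988928
```

```bash

python3 -m creep '[{"grip":-0.23,"tx":0,"ty":0.2,"tz":3,"spin":0},{"grip":-0.23,"tx":0,"ty":0,"tz":3,"spin":0},{"grip":-0.23,"tx":0,"ty":0,"tz":3,"spin":0},{"grip":-0.23,"tx":0,"ty":0,"tz":2.5,"spin":0},{"grip":-0.23,"tx":0,"ty":0,"tz":1.3,"spin":0},{"grip":-0.23,"tx":0,"ty":0,"tz":1,"spin":0},{"grip":-0.23,"tx":0,"ty":0,"tz":0,"spin":0}]'
python3 -m creep '[{"grip":-1,"tx":0,"ty":0,"tz":0,"spin":0},{"grip":-1,"tx":0,"ty":0,"tz":0,"spin":0},{"grip":-1,"tx":0,"ty":0,"tz":0,"spin":0},{"grip":-1,"tx":0,"ty":0,"tz":0,"spin":0},{"grip":-1,"tx":0,"ty":0,"tz":0,"spin":0},{"grip":-1,"tx":0,"ty":0,"tz":0,"spin":0}]' 15
python3 - <<'E'
from h import *
a=st(); print(((a[:2]-O)@ex).round(1),((a[:2]-O)@ey).round(1))
E
```

```text
clock: 16.82
tool_pos: [0.4427, -0.1422, 0.1153]
eef_rot: [0.998, -0.064, -0.004, 0.0]
contact_force: [-0.2, -0.3, -0.5]
opening: 0.386
finger_force: 0.0
clock: 17.32
tool_pos: [0.4459, -0.1445, 0.1184]
eef_rot: [0.998, -0.065, 0.0, 0.002]
contact_force: [-0.8, -5.9, -2.1]
opening: 0.13
finger_force: 15.0
t 17.32 tcp [ 445.9 -144.5  118.4] yaw -7.47 q [ 0.23  0.71 -0.02  2.14  0.06  0.29 -1.55] F [-0.8 -5.9 -2.1] op 0.13 ff 15.0
-230.2 -2.6
```

```bash

python3 -m creep '[{"grip":-1,"tx":0,"ty":-0.11,"tz":-1.14,"spin":0},{"grip":-1,"tx":0,"ty":-0.12,"tz":-1.14,"spin":0},{"grip":-1,"tx":0,"ty":-0.2,"tz":-1.13,"spin":0},{"grip":-1,"tx":0,"ty":-0.26,"tz":-1.12,"spin":0},{"grip":-1,"tx":0,"ty":-0.32,"tz":-1.1,"spin":0},{"grip":-1,"tx":0,"ty":-0.37,"tz":-1.08,"spin":0},{"grip":-1,"tx":0,"ty":-0.43,"tz":-1.07,"spin":0},{"grip":-1,"tx":0,"ty":-0.47,"tz":-1.04,"spin":0}]' 15
python3 - <<'E'
from h import *
a=st(); x=(a[:2]-O)@ex; print(x.round(1),((a[:2]-O)@ey).round(1))
p,W=cloud('top'); D=np.stack([(W[...,:2]*1000-O)@ex,(W[...,:2]*1000-O)@ey,W[...,2]*1000],-1)
h=cv2.cvtColor(p,cv2.COLOR_RGB2HSV); b=(h[...,0]>20)&(h[...,0]<65)&(h[...,1]>140)&(abs(D[...,0])<240)&(abs(D[...,1])<80)&(D[...,2]>10)
n,l,s,c=cv2.connectedComponentsWithStats(b.astype(np.uint8)); print([(s[i,4],np.median(D[l==i],0).round()) for i in range(1,n) if s[i,4]>20])
E
```

```text
clock: 17.98
tool_pos: [0.4489, -0.1225, 0.2074]
eef_rot: [0.998, -0.065, 0.001, 0.002]
contact_force: [0.2, -9.0, 0.1]
opening: 0.132
finger_force: 15.0
t 17.98 tcp [ 448.9 -122.5  207.4] yaw -7.49 q [ 0.18  0.54 -0.03  2.07  0.04  0.53 -1.58] F [ 0.2 -9.   0.1] op 0.132 ff 15.0
-208.0 -2.7
[(np.int32(450), array([-61.,  11., 191.]))]
```

```bash

python3 -m creep '[{"grip":-1,"tx":0,"ty":-0.42,"tz":-0.82,"spin":0},{"grip":-1,"tx":0,"ty":-0.44,"tz":-0.8,"spin":0},{"grip":-1,"tx":0,"ty":-0.48,"tz":-0.78,"spin":0},{"grip":-1,"tx":0,"ty":-0.52,"tz":-0.76,"spin":0},{"grip":-1,"tx":0,"ty":-0.54,"tz":-0.74,"spin":0},{"grip":-1,"tx":0,"ty":0,"tz":0,"spin":0},{"grip":-1,"tx":0,"ty":0,"tz":0,"spin":0},{"grip":-1,"tx":0,"ty":0,"tz":0,"spin":0}]' 15
cat > fr.py <<'E'
from h import *
a=st(); x=(a[:2]-O)@ex; print(x.round(1),((a[:2]-O)@ey).round(1))
for v in('top','side'):
    p,W=cloud(v); D=np.stack([(W[...,:2]*1000-O)@ex,(W[...,:2]*1000-O)@ey,W[...,2]*1000],-1)
    cv2.imwrite(f'pics/{v}_fr.png',p[150:320,140:380,::-1])
    h=cv2.cvtColor(p,cv2.COLOR_RGB2HSV)
    for nm,lo,hi in(('lemon',20,31),('lime',32,70)):
        b=(h[...,0]>=lo)&(h[...,0]<=hi)&(h[...,1]>110)&(D[...,0]>-240)&(D[...,0]<200)&(abs(D[...,1])<90)&(D[...,2]>8)&(D[...,2]<300)
        n,l,s,c=cv2.connectedComponentsWithStats(b.astype(np.uint8)); print(v,nm,[(int(s[i,4]),np.median(D[l==i],0).round().tolist()) for i in range(1,n) if s[i,4]>25])
E
python3 fr.py
```

```text
clock: 18.7
tool_pos: [0.4522, -0.0997, 0.2466]
eef_rot: [0.998, -0.066, 0.002, 0.003]
contact_force: [-0.7, -9.9, 5.0]
opening: 0.133
finger_force: 15.0
t 18.7 tcp [452.2 -99.7 246.6] yaw -7.51 q [ 0.13  0.47 -0.02  2.04  0.03  0.64 -1.62] F [-0.7 -9.9  5. ] op 0.133 ff 15.0
-185.0 -2.8
top lemon [(476, [13.0, 8.0, 158.0])]
top lime [(235, [56.0, 4.0, 121.0]), (286, [-47.0, -3.0, 194.0])]
side lemon [(200, [30.0, 11.0, 154.0])]
side lime [(61, [53.0, 4.0, 55.0])]
```

```bash

python3 -m creep '[{"grip":-1,"tx":0,"ty":0,"tz":0,"spin":0},{"grip":-1,"tx":0,"ty":0,"tz":0,"spin":0},{"grip":-1,"tx":0,"ty":0,"tz":0,"spin":0},{"grip":-1,"tx":0,"ty":0,"tz":0,"spin":0},{"grip":-1,"tx":0,"ty":0,"tz":0,"spin":0},{"grip":-1,"tx":0,"ty":0,"tz":0,"spin":0},{"grip":-1,"tx":0,"ty":0,"tz":0,"spin":0},{"grip":-1,"tx":0,"ty":0,"tz":0,"spin":0}]' 15
python3 fr.py
```

```text
clock: 19.47
tool_pos: [0.4522, -0.0998, 0.2465]
eef_rot: [0.998, -0.066, 0.001, 0.003]
contact_force: [-2.1, -10.5, 6.0]
opening: 0.128
finger_force: 15.0
t 19.47 tcp [452.2 -99.8 246.5] yaw -7.52 q [ 0.13  0.47 -0.02  2.04  0.03  0.64 -1.62] F [ -2.1 -10.5   6. ] op 0.128 ff 15.0
-185.1 -2.8
top lemon [(150, [39.0, -11.0, 50.0])]
top lime [(477, [80.0, -19.0, 50.0])]
side lemon [(238, [19.0, -4.0, 54.0])]
side lime [(428, [59.0, -26.0, 42.0])]
```

```bash
python3 -c "
import cv2,numpy as np
a=cv2.imread('pics/top_fr.png');b=cv2.imread('pics/side_fr.png');cv2.imwrite('pics/fr1.png',cv2.resize(np.hstack([a,b]),None,fx=1.65,fy=1.65))"
```

```text
(no output)
```

View pics/fr1.png

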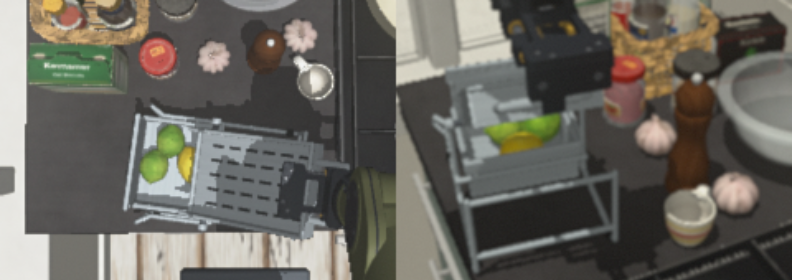

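All three fruits are in the pan: the limes at (172,138) and (153,166), the lemon at (186,165), and the tray is empty. Now lowering it gently along the arc.

```bash

python3 -m creep '[{"grip":-1,"tx":0,"ty":0.54,"tz":0.74,"spin":0},{"grip":-1,"tx":0,"ty":0.52,"tz":0.76,"spin":0},{"grip":-1,"tx":0,"ty":0.48,"tz":0.78,"spin":0},{"grip":-1,"tx":0,"ty":0.44,"tz":0.8,"spin":0},{"grip":-1,"tx":0,"ty":0.42,"tz":0.82,"spin":0},{"grip":-1,"tx":0,"ty":0.47,"tz":1.04,"spin":0},{"grip":-1,"tx":0,"ty":0.43,"tz":1.07,"spin":0},{"grip":-1,"tx":0,"ty":0.37,"tz":1.08,"spin":0}]' 15
python3 -m creep '[{"grip":-1,"tx":0,"ty":0.32,"tz":1.1,"spin":0},{"grip":-1,"tx":0,"ty":0.26,"tz":1.12,"spin":0},{"grip":-1,"tx":0,"ty":0.2,"tz":1.13,"spin":0},{"grip":-1,"tx":0,"ty":0.12,"tz":0.64,"spin":0},{"grip":-1,"tx":0,"ty":0,"tz":0.5,"spin":0},{"grip":-1,"tx":0,"ty":0.11,"tz":0.5,"spin":0}]' 15
python3 -m creep '[{"grip":-1,"tx":0,"ty":0,"tz":0.4,"spin":0},{"grip":-1,"tx":0,"ty":0,"tz":0.3,"spin":0},{"grip":-1,"tx":0,"ty":0,"tz":0,"spin":0}]' 15
python3 - <<'E'
from h import *
a=st(); print(((a[:2]-O)@ex).round(1),((a[:2]-O)@ey).round(1))
E
```

```text
clock: 20.23
tool_pos: [0.4472, -0.1349, 0.1747]
eef_rot: [0.998, -0.065, 0.001, 0.002]
contact_force: [-0.7, -6.6, 1.3]
opening: 0.131
finger_force: 15.0
clock: 20.73
tool_pos: [0.4459, -0.1441, 0.1245]
eef_rot: [0.998, -0.065, 0.0, 0.002]
contact_force: [-1.2, -5.0, -1.4]
opening: 0.128
finger_force: 15.0
clock: 20.98
tool_pos: [0.446, -0.1445, 0.118]
eef_rot: [0.998, -0.065, 0.0, 0.002]
contact_force: [-0.9, -6.3, -1.4]
opening: 0.128
finger_force: 15.0
t 20.98 tcp [ 446.  -144.5  118. ] yaw -7.47 q [ 0.23  0.71 -0.02  2.14  0.06  0.29 -1.55] F [-0.9 -6.3 -1.4] op 0.128 ff 15.0
-230.2 -2.7
```

```bash

python3 -m creep '[{"grip":-0.23,"tx":0,"ty":0,"tz":0,"spin":0},{"grip":-0.23,"tx":0,"ty":0,"tz":0,"spin":0},{"grip":-0.23,"tx":0,"ty":0,"tz":0,"spin":0},{"grip":-0.23,"tx":0,"ty":0,"tz":0,"spin":0},{"grip":-0.23,"tx":0,"ty":0,"tz":0,"spin":0}]' 15
python3 -m creep '[{"grip":-0.23,"tx":0,"ty":0,"tz":-1,"spin":0},{"grip":-0.23,"tx":0,"ty":0,"tz":-2,"spin":0},{"grip":-0.23,"tx":0,"ty":0,"tz":-3,"spin":0},{"grip":-0.23,"tx":0,"ty":0,"tz":-4,"spin":0},{"grip":-0.23,"tx":0,"ty":0,"tz":-4,"spin":0},{"grip":-0.23,"tx":0,"ty":2,"tz":0,"spin":0},{"grip":-0.23,"tx":0,"ty":0,"tz":0,"spin":0},{"grip":-0.23,"tx":0,"ty":0,"tz":0,"spin":0}]'
python3 fr.py
python3 - <<'E'
from h import *
p,W=cloud('top')
D=np.stack([(W[...,:2]*1000-O)@ex,(W[...,:2]*1000-O)@ey,W[...,2]*1000],-1)
m=(D[...,0]>100)&(D[...,0]<160)&(abs(D[...,1])<90)&(D[...,2]>112)&(D[...,2]<128)
print('back',np.median(D[m],0))
m=(D[...,0]>-175)&(D[...,0]<20)&(abs(D[...,1])<50)&(D[...,2]>60); P=D[m]; print('tray slope',np.polyfit(P[:,0],P[:,2],1))
import numpy as np
a=cv2.imread('pics/top_fr.png');b=cv2.imread('pics/side_fr.png');cv2.imwrite('pics/fr2.png',cv2.resize(np.hstack([a,b]),None,fx=1.65,fy=1.65))
E
```

```text
clock: 21.4
tool_pos: [0.4465, -0.1409, 0.1173]
eef_rot: [0.998, -0.063, 0.0, -0.0]
contact_force: [0.2, 0.4, 1.9]
opening: 0.384
finger_force: 0.0
clock: 22.07
tool_pos: [0.4434, -0.1616, 0.2572]
eef_rot: [0.998, -0.064, -0.0, 0.0]
contact_force: [-0.2, 0.2, -0.4]
opening: 0.385
finger_force: 0.0
t 22.07 tcp [ 443.4 -161.6  257.2] yaw -7.36 q [ 0.28  0.46 -0.05  1.99  0.03  0.69 -1.48] F [-0.2  0.2 -0.4] op 0.385 ff 0.0
-247.5 -2.5
top lemon [(119, [41.0, -11.0, 50.0])]
top lime [(471, [80.0, -19.0, 50.0])]
side lemon []
side lime []
back [119.98964997  -1.87575013 119.71853395]
tray slope [-0.64111974 89.55698159]
```

View pics/fr2.png

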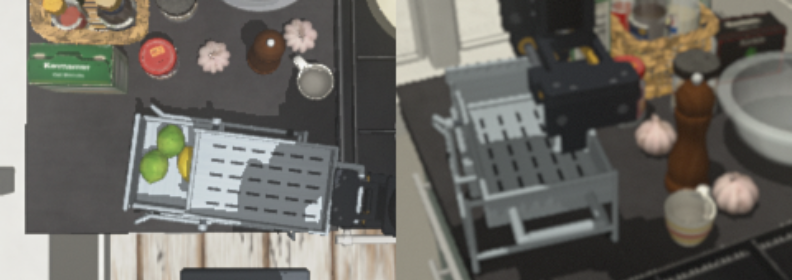

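The tray is flat again, the fruit is resting in the pan, the bystanders haven't moved and the gripper is clear of everything. I'll confirm the slope numerically and hand in.

```bash
python3 - <<'E'
from h import *
from plant import workorder
p,W=cloud('top')
D=np.stack([(W[...,:2]*1000-O)@ex,(W[...,:2]*1000-O)@ey,W[...,2]*1000],-1)
m=(D[...,0]>-150)&(D[...,0]<20)&(abs(D[...,1])<45)&(D[...,2]>98)&(D[...,2]<150); P=D[m]; s=np.polyfit(P[:,0],P[:,2],1); print('slope',s)
if abs(s[0])<.03: print(workorder.finish_job())
E
```

```text
slope [4.86062480e-04 1.15491672e+02]
the job is handed in; nothing more can be done
None
```

The job is handed in at about 22 s: the pan is home against its stop with the raised back out, the lemon and both limes are in it, and the tray is lowered flat. The final pictures show everything else still standing; the verdict was not shown.

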